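# Tip up a thin couch spacer and stand it to dry

### The job

The thin blue spacer plate lying flat on the white tip-up rest has just been disinfected. Press down on its end beside the red lip so that its other end tips well up, then take it by the raised end, lift it off, and stand it on end between the wires of the drying stand, in the middle, letting go only once it is down on the stand's floor. Leave the two grey pucks and the grey bracket where they are.

Things in the scene. Friction and masses are not known exactly. Their poses are not given: they have to be found in the camera images.
- shim: Blue spacer plate, rigid, loose, 140 (x) by 90 (y) by 4 mm thick (z), about 85 g. Origin: centre of its underside; z out of its upper face; +x toward the end by the red lip (to press), -x toward the end that tips up. It starts flat on the rest, underside 64 mm above the couch top, with no room for fingers under it.
- hinge_line (a point): Middle of the rest's fixed hinge axis, 64 mm above the couch top, level with the lying plate's underside. x: horizontal, toward the red-lipped end, away from the robot give or take 0.3 rad; y: along the axis. Plate centre about 12 mm on the -x side: its pressed end reaches x = +58 mm, over the hinged grey leaf with open air below; its other end x = -82 mm, over the white deck.
- rest: Fixed white and grey tip-up rest, origin on the couch top under hinge_line, same axes. White deck x -105 to -2 mm, 124 mm wide, 64 mm high. Grey leaf 90 mm wide, x 0 to 60 mm, plus a tongue 40 mm wide to x = -30 mm that backs the plate. Red lip at x 60 to 65 mm, 8 mm above the leaf: the tipped plate stands on it. Grey cheeks at y = +-52 to 62 mm rise 6 mm over the deck.
- leaf (a joint): Tip angle of the leaf in rad: 0 lying flat, up to its stop at 1.05 (60 degrees), +x end down. Friction hinge (about 0.07 N m, a few newtons at the plate's end): it stays at the angle where it is left, with the plate on it.
- stand: Drying stand, fixed, left or right of the rest: white base 90 (x) by 130 (y) by 12 mm high, two rows of 6 mm steel wires at x = +-12 mm, 116 mm long in y, tops 73 mm above the couch top. Between them an upright bay along y, 18 mm clear in x, open above and at its ends. Origin: centre of the base's underside, z up.
- stand_floor (a point): Centre of the bay's floor, on top of the base, 12 mm above the couch top; same axes as the stand.
- headrest_base: Fixed black plate 130 x 150 x 16 mm with four grey stubs, 35 mm high in all, on the other side of the rest from the stand; not needed.
- puck_a: Loose grey round puck, 58 mm wide, 42 mm high, origin under its centre; leave alone.
- puck_b: A second such puck; leave alone.
- bracket: Loose grey Z-shaped bracket, about 195 x 125 mm, 30 mm high, origin under the round boss at its near end; leave alone.
There are look-alikes about, which are no part of the job. Leave any yellow look-alike of the rest alone. Of the things shaped like the shim, the blue one is meant.

How it is judged:
On the way, in this order (a step that is already met when the one before it is completed fails the run):
1. the plate is tipped up by at least 40 degrees on the rest, a finger pressing on it (value of joint leaf above 0.7 rad and contact force between the fingers and shim above 0.2 N and distance between shim and hinge_line below 0.04 m), for 0.05 s.
2. the plate is lifted clear of the rest in the fingers (contact force between the fingers and shim above 1 N and distance between shim and hinge_line above 0.09 m and height (world z) of shim above 0.12 m), for 0.1 s.
3. the plate is set down on the stand's floor between the wires (within 12 mm of it) while still held (contact force between the fingers and shim above 0.5 N and z of shim in the frame of stand_floor below 0.082 m and horizontal distance between shim and stand_floor below 0.04 m), for 0.1 s.
At the end, for the whole second after the job is handed in: The plate stands at rest on its short end on the stand's floor, between the two rows of wires, leaning no more than 0.4 rad, its centre within 30 mm of the bay's middle both ways, its width along the bay within 0.3 rad, released ((angle between shim's own x axis and vertical below 0.4 rad or angle between shim's own x axis and vertical above 2.74 rad) and z of shim in the frame of stand_floor between 0.058 and 0.078 m and x of shim in the frame of stand_floor between -0.03 and 0.03 m and y of shim in the frame of stand_floor between -0.03 and 0.03 m and angle between the y axis of shim and the y axis of stand, either way round below 0.3 rad and linear speed of shim below 0.02 m/s); the robot touches nothing.
It fails at once if a puck or the bracket is shifted by more than 30 mm (distance of any of puck_a, puck_b, bracket from where it was at the start of the episode above 0.03 m).
It also fails if it takes over 69 s, if anything falls off the work surface, if the arm or the gripper's body presses on something with over 40 N, if the wrist force passes 120 N, or if a joint passes its speed limit or range.

### The arm

A 7-joint arm with a two-finger parallel gripper is mounted at the origin on the work surface. World frame = base frame: x ahead of the robot, y to its left, z up, the work surface at z = 0. Lengths are in m, angles in rad, forces in N, time in s.
With the tool pointing down it reaches from about 0.425 to 0.875 m from the base axis. Payload 4.7 kg.
Tool frame: the origin (TCP) lies midway between the tips of the shut fingers; the grasp point (between the pads) lies 19 mm behind it (ctrl.grip_point_offset is the distance from the TCP to the grasp point, in m); z points along the fingers, y is the line along which they close (so a half turn about z gives the same grasp; the last joint's range is limited). The gripper opens to 87 mm and grips with 3 to 60 N. Pads are 19 mm wide; open, the fingers measure 117 mm over their backs; the gripper's body (75 mm by 190 mm) begins 51 mm behind the grasp point.
Start: joints at [1.322, 0.321, -0.07, 1.45, 0.023, 1.371, -0.057], TCP at [0.169, -0.628, 0.223] pointing down, gripper open.
Joint ranges: [-2.86, 2.86], [-0.3, 2.09], [-1.38, 1.24], [0.06, 2.45], [-1.56, 4.7], [0.09, 2.05], [-2.69, 2.69]. Speed limits (rad/s): [2.57, 2.57, 3.14, 3.14, 3.14, 3.14, 3.14].

### API

Orientations are given as a rotation vector (axis times angle).
In Python, from bench import ctrl gives the robot as it stands.
- The arm moves only by the tool move_arm, never from a script. Its argument "increments" is text: rows parted by semicolons, each of 7 numbers parted by spaces: the shift along the world's x, y, z in mm, then the turn, a rotation vector about the world's x, y, z in degrees, then the closure in counts, from 0 (fully open) to 255 (shut). A call has exactly 8 rows; each row shifts and turns the commanded pose from where the row before left it; what a row does not reach is not made up. A row lasts 1/12 s, in which the tool goes at most 41.7 mm and 7.16 degrees, less where a joint would pass 70% of its speed; a pose out of reach is approached as far as the arm can. A call with a gripper value outside its range is refused whole. The fingers move at their own pace and stop on an object; "grip_force" is the grip in N (left out, the last holds). Time passes only in rows, so rows that do not move let the fingers close, or fill a call up. It gives the time, the measured TCP pose, the force, the opening and the grip force at its end, in the units of the state.
- ctrl.get_state(): the state, without advancing time (a new reading comes with each control period).
- ctrl.get_image(name): name is "scene" or "top" or "wrist"; returns a dict with "frame" (420x560x3 uint8, red, green, blue), "depth" (420x560 float32, m along the optical axis (not along the pixel's ray), 0 where there is no reading), "fx", "fy", "cx", "cy" (pixels), "position" and "orientation" of the camera in the world. Camera axes: x right, y down, z forward; pixel columns grow to the right and rows downward; lengths in m; the calibration is good to about 2 mm. A picture is of the moment at which its call begins.
- ctrl.close_job(): hands the job in; it is judged then, once.
Trained networks look in a picture, given as the dict that the camera call returned (one of the last four; its "shot" number tells which), for a name from the list of things; names that differ only in an ending like _2 or _b are one class to them, and where a whole thing is asked for, a point or a joint stands for the part that bears it (a point fixed in the world has none). Each returns a list of dicts, best first, with "score" (0 to 1); they miss things now and then, are a little off and sometimes report something else, mostly with a low value. They report only what shows in the picture. A call takes as long as a camera call. They do not tell look-alikes from the thing itself.
- ctrl.find_in(target, picture): "centre" ([x, y, z] in m, in world coordinates, good to about 4 mm: the middle of the surface that is visible of it).
- ctrl.silhouettes(target, picture): "region" (420x560 bool, what is visible of it).
The state is a dict: "time": time; "joint_positions": joint angles; "qd": joint speeds; "joint_torque": joint torques, N m; "position": TCP position; "tool_rot": TCP orientation; "ft_force": force on the tool from outside, world axes, zero at the start; "torque": the same for the moment, N m; "grip_width": opening from 0.0 (shut) to 1.0 (fully open); "grip_force": force on a finger pad.
Only numpy, scipy, OpenCV 4.12 (cv2) and the standard library are available. Lean on these libraries where they do the work, as an engineer would, in place of code of your own. Each camera call takes 0.05 s, during which the arm holds its last target. There are 200 camera calls.

## Working session

There is one attempt and no reset: what is moved stays moved. The work goes in short steps, Python scripts to look and compute and a tool call to move; the robot and the scene stay as the last step left them, time stands still between calls to the robot, and variables do not carry over. Pictures are saved under pics/ and viewed, at most 10 in all, crops included, and the job is handed in when it is done.

Besides the shell and the picture viewer there is one more tool, called after "Request:" as name(argument=value, ...), one argument or row to a line, values as JSON. move_arm: Moves the arm, as the interface text tells. Its arguments: {"type":"object","properties":{"increments":{"type":"string"},"grip_force":{"type":"number"}},"required":["increments"]}

```bash
ls; mkdir -p pics; cat > h.py <<'E'
from bench import ctrl
import numpy as np, cv2
from scipy.spatial.transform import Rotation as R
def rotm(o):
    o=np.array(o,float)
    if o.shape==(3,3): return o
    return R.from_rotvec(o).as_matrix() if o.size==3 else R.from_quat(o).as_matrix()
def cloud(p):
    d=p["depth"]; v,u=np.indices(d.shape)
    c=np.stack([(u-p["cx"])/p["fx"]*d,(v-p["cy"])/p["fy"]*d,d],-1)
    w=c@rotm(p["orientation"]).T+np.array(p["position"]); w[d==0]=np.nan
    return w
def save(p,n,crop=None,k=1):
    f=p["frame"][...,::-1]
    if crop: f=f[crop[1]:crop[3],crop[0]:crop[2]]
    cv2.imwrite("pics/"+n,cv2.resize(f,None,fx=k,fy=k,interpolation=cv2.INTER_CUBIC))
E
python3 - <<'E'
from h import *
a=ctrl.get_image("top"); b=ctrl.get_image("scene")
f=np.hstack([cv2.resize(x["frame"],(400,300)) for x in (a,b)])
save(a,"top.png"); save(b,"scene.png")
print(a["position"],a["orientation"],b["position"])
for n in ["shim","rest","stand","puck_a","bracket","headrest_base"]:
    for p,q in((a,"top"),(b,"scene")):
        for r in ctrl.find_in(n,p)[:4]: print(n,q,np.round(r["centre"],3),round(r["score"],2))
print(ctrl.get_state())
E
```

```text
pics
[ 0.27282676 -0.05016614  1.36452042] [-2.18090579  2.02291539 -0.21111574] [0.90328366 0.5306509  0.84248943]
shim top [0.293 0.189 0.003] 0.7
shim top [0.534 0.031 0.065] 0.56
shim scene [0.539 0.03  0.067] 0.93
shim scene [0.298 0.194 0.002] 0.79
rest top [0.466 0.012 0.061] 0.77
rest top [ 0.348 -0.199  0.066] 0.68
rest scene [0.501 0.078 0.061] 0.56
rest scene [ 0.352 -0.177  0.065] 0.56
stand top [ 0.547 -0.23   0.012] 0.68
stand scene [ 0.562 -0.223  0.014] 0.7
puck_a top [0.764 0.124 0.043] 0.74
puck_a top [ 0.748 -0.029  0.04 ] 0.69
puck_a top [ 0.795 -0.312  0.018] 0.66
puck_a scene [0.776 0.133 0.039] 0.85
puck_a scene [ 0.756 -0.023  0.039] 0.62
bracket top [ 0.794 -0.309  0.021] 0.69
bracket scene [ 0.797 -0.309  0.018] 0.95
bracket scene [ 0.565 -0.221  0.012] 0.5
headrest_base top [0.498 0.252 0.014] 0.92
headrest_base scene [0.506 0.264 0.012] 0.73
headrest_base scene [0.505 0.077 0.066] 0.25
{'time': 0.7, 'joint_positions': array([ 1.32209543,  0.32100275, -0.07010124,  1.45051961,  0.02259816,
        1.37078602, -0.05690875]), 'qd': array([ 0.00026524,  0.0014961 , -0.00156662, -0.00175288,  0.00088599,
        0.00103091,  0.00121183]), 'joint_torque': array([-1.19232900e-04, -4.90947998e+01, -4.03026938e-01, -3.12709880e+01,
       -6.36410597e-02,  3.32210306e-02, -1.43726055e-05]), 'position': array([ 0.16884238, -0.62770411,  0.22257489]), 'tool_rot': array([ 3.11443175e+00,  4.11627656e-01, -5.05598447e-05]), 'ft_force': array([-0.06614135,  0.18796284,  0.26483087]), 'torque': array([-0.01549304, -0.03002416,  0.03679949]), 'grip_force': 0.0, 'grip_width': 0.9964517212183194}
```

View pics/top.png

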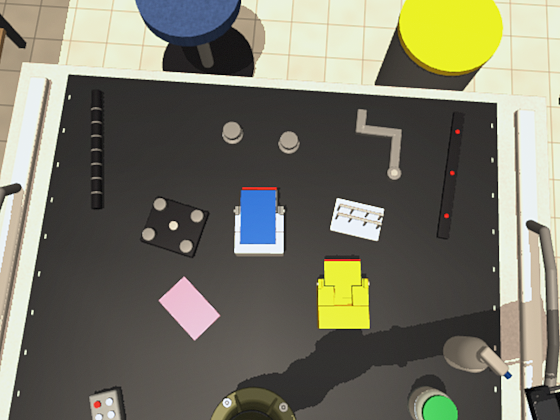

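View pics/scene.png

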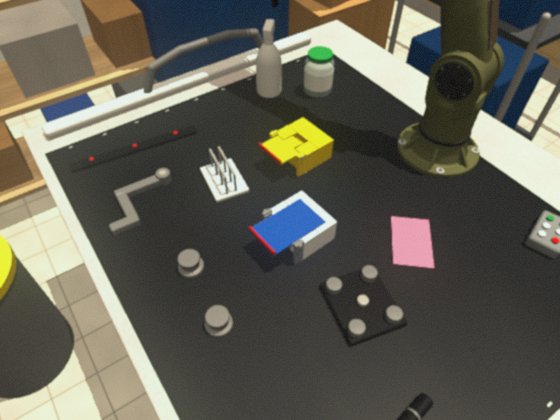

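The top view shows the blue plate at (258,218) on the white rest with its red lip on the far side at (258,188). The stand is at (358,218). There are two plate-shaped things, blue (258,218) and pink on the table (190,308). The blue one is meant: it lies on the white rest beside the red lip. The yellow rest (343,295) is the look-alike. Next I measure and confirm this in a crop.

```bash
python3 - <<'E'
from h import *
for cam in("top","scene"):
    a=ctrl.get_image(cam); w=cloud(a); hsv=cv2.cvtColor(a["frame"],cv2.COLOR_RGB2HSV); H,S,V=cv2.split(hsv)
    near=(abs(w[...,0]-.53)<.15)&(abs(w[...,1]-.03)<.13)
    m=(H>100)&(H<125)&(S>120)&near&(w[...,2]>.05)
    P=w[m]; r=cv2.minAreaRect((P[:,:2]*1000).astype(np.float32)); print(cam,"blue",m.sum(),r,np.median(P[:,2]))
    red=((H<8)|(H>172))&(S>120)&near; P=w[red]; print("red",red.sum(),P.mean(0), np.ptp(P,0))
    for s in ctrl.silhouettes("stand",a)[:1]:
        g=w[s["region"]]; 
        b=g[(g[:,2]>.005)&(g[:,2]<.018)]; print("stand",cv2.minAreaRect((b[:,:2]*1000).astype(np.float32)),np.median(b[:,2]))
        t=g[(g[:,2]>.03)]; print("wires",len(t)); 
    if cam=="top": save(a,"c1.png",(220,170,400,340),3.3); 
    else: save(a,"c2.png",(190,130,350,270),4)
E
```

```text
top blue 1845 ((529.7373046875, 28.32588005065918), (140.04408264160156, 90.18479919433594), 4.427877426147461) 0.06732731844381146
red 105 [0.60369166 0.02963358 0.06839997] [0.02623348 0.08868861 0.07459165]
stand ((554.1842651367188, -231.31849670410156), (130.413330078125, 90.98228454589844), 81.19834899902344) 0.011643074458367764
wires 273
scene blue 1868 ((530.1915283203125, 29.052865982055664), (137.557373046875, 95.13339233398438), 3.7703912258148193) 0.06750821054402645
red 132 [0.60538376 0.03511643 0.06731618] [0.03490764 0.14068649 0.07685073]
stand ((557.1603393554688, -228.90077209472656), (135.0513153076172, 88.1980972290039), 80.86226654052734) 0.011075441374430395
wires 315
```

View pics/c1.png

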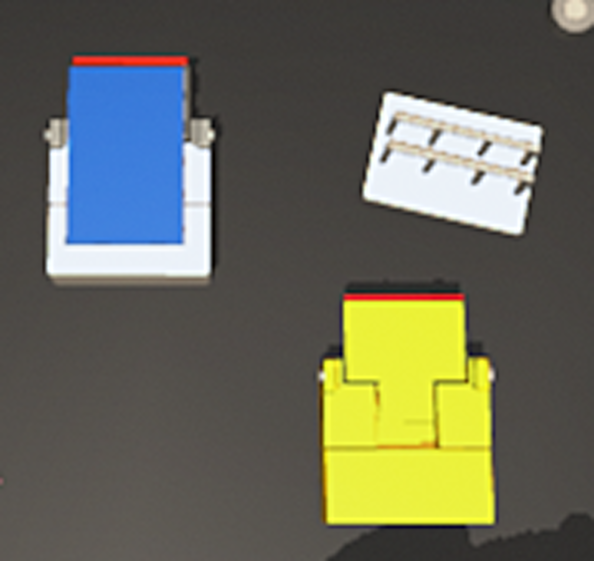

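View pics/c2.png

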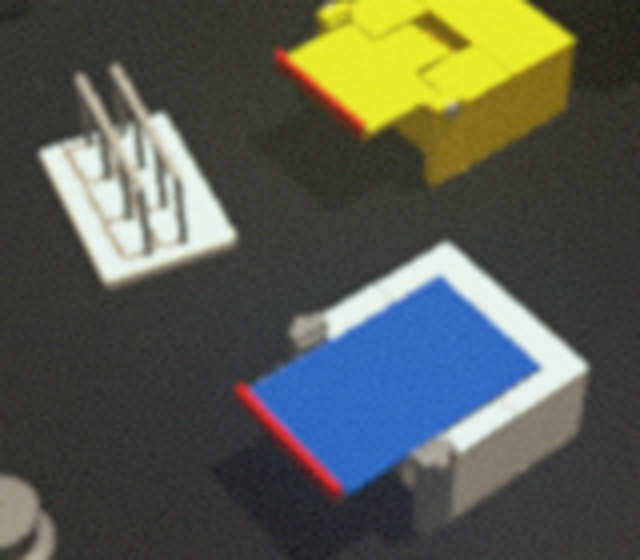

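The crop confirms it: the blue plate is on the white rest against the red lip, and the stand's two wire rows run nearly along world y. I press first, so I need the rotation increments.

```bash
cat >> h.py <<'E'
def frame(y,z):
    y=np.array(y,float);z=np.array(z,float);z/=np.linalg.norm(z);y-=y.dot(z)*z;y/=np.linalg.norm(y)
    return np.stack([np.cross(y,z),y,z],1)
def go(p,Rt,n):
    s=ctrl.get_state();v=(R.from_matrix(Rt)*R.from_rotvec(s["tool_rot"]).inv()).as_rotvec(degrees=True)
    d=(np.array(p)-s["position"])*1000
    print("total",d.round(1),v.round(1),"per row",(d/n).round(2),(v/n).round(2))
e=np.array([np.cos(.073),np.sin(.073),0]); l=np.array([-e[1],e[0],0]); Z=np.array([0,0,1.])
H=np.array([.542,.0294,.064])
E
python3 - <<'E'
from h import *
f=np.radians(15)
Rt=frame(-l,-(np.sin(f)*e+np.cos(f)*Z)); go(H+.042*e+[0,0,.09],Rt,24)
E
```

```text
total [415.  660.2 -68.6] [ -2.5  14.8 -10.8] per row [17.29 27.51 -2.86] [-0.1   0.62 -0.45]
```

Request:
move_arm(
  increments="17 27.5 0 -0.1 0.6 -0.45 255;17 27.5 0 -0.1 0.6 -0.45 255;17 27.5 0 -0.1 0.6 -0.45 255;17 27.5 0 -0.1 0.6 -0.45 255;17 27.5 0 -0.1 0.6 -0.45 255;17 27.5 0 -0.1 0.6 -0.45 255;17 27.5 0 -0.1 0.6 -0.45 255;17 27.5 0 -0.1 0.6 -0.45 255",
  grip_force=15,
)

```text
time: 1.57
position: [0.3055, -0.4063, 0.2229]
tool_rot: [3.119, 0.312, -0.134]
ft_force: [0.9, -0.7, -0.2]
grip_width: 0.483
grip_force: 0.0
```

Request:
move_arm(
  increments="17 27.5 0 -0.1 0.6 -0.45 255;17 27.5 0 -0.1 0.6 -0.45 255;17 27.5 0 -0.1 0.6 -0.45 255;17 27.5 0 -0.1 0.6 -0.45 255;17 27.5 0 -0.1 0.6 -0.45 255;17 27.5 0 -0.1 0.6 -0.45 255;17 27.5 0 -0.1 0.6 -0.45 255;17 27.5 0 -0.1 0.6 -0.45 255",
)

```text
time: 2.23
position: [0.4415, -0.1863, 0.223]
tool_rot: [3.117, 0.213, -0.265]
ft_force: [0.8, 0.3, 0.6]
grip_width: 0.007
grip_force: 0.0
```

Request:
move_arm(
  increments="18 27.5 -8 -0.1 0.6 -0.45 255;18 27.5 -8 -0.1 0.6 -0.45 255;18 27.5 -8 -0.1 0.6 -0.45 255;18 27.5 -8 -0.1 0.6 -0.45 255;18 27.5 -8 -0.1 0.6 -0.45 255;18 27.5 -8 -0.1 0.6 -0.45 255;18 27.5 -8 -0.1 0.6 -0.45 255;18 27.5 -8 -0.1 0.6 -0.45 255",
)

```text
time: 2.9
position: [0.5857, 0.0334, 0.1581]
tool_rot: [3.105, 0.112, -0.398]
ft_force: [1.2, 0.4, -0.0]
grip_width: 0.001
grip_force: 0.0
```

```bash
python3 - <<'E'
from h import *
f=np.radians(15)
Rt=frame(-l,-(np.sin(f)*e+np.cos(f)*Z)); go(H+.042*e+[0,0,.014],Rt,8); print(ctrl.get_state()["joint_positions"])
a=ctrl.get_image("wrist"); save(a,"w1.png")
E
```

```text
total [ -1.8  -0.9 -80.1] [-0.   0.4  0. ] per row [ -0.22  -0.12 -10.02] [-0.01  0.05  0.01]
[ 0.33956304  0.49316837 -0.60169988  1.44882518  0.22915494  1.53599924
 -1.77558118]
```

View pics/w1.png

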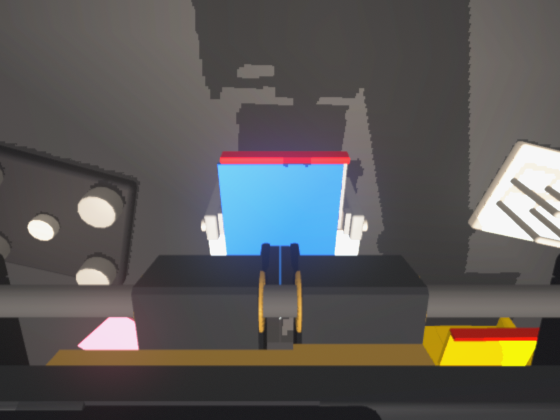

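The wrist view shows the closed fingers centred over the blue plate (280,200), with the red lip at (285,158). I descend and press.

Request:
move_arm(
  increments="-1 -0.5 -10 0 0 0 255;-1 -0.5 -10 0 0 0 255;0 0 -10 0 0 0 255;0 0 -10 0 0 0 255;0 0 -10 0 0 0 255;0 0 -10 0 0 0 255;0 0 -10 0 0 0 255;0 0 -10 0 0 0 255",
)

```text
time: 3.62
position: [0.5827, 0.0308, 0.0777]
tool_rot: [3.106, 0.113, -0.397]
ft_force: [0.2, 0.4, 0.9]
grip_width: 0.005
grip_force: 0.0
```

Request:
move_arm(
  increments="0 0 -4 0 0 0 255;0 0 -4 0 0 0 255;0 0 -4 0 0 0 255;0.5 0 -4 0 0 0 255;0.5 0 -4 0 0 0 255;0.5 0 -4 0 0 0 255;0.5 0 -4 0 0 0 255;0 0 -4 0 0 0 255",
)

```text
time: 4.28
position: [0.5853, 0.0314, 0.0465]
tool_rot: [3.106, 0.114, -0.396]
ft_force: [-0.2, 0.5, 1.8]
grip_width: 0.007
grip_force: 1.0
```

```bash
cat >> h.py <<'E'
def plate(cam="top"):
    a=ctrl.get_image(cam); w=cloud(a); H_,S,V=cv2.split(cv2.cvtColor(a["frame"],cv2.COLOR_RGB2HSV))
    m=(H_>100)&(H_<125)&(S>120)&(abs(w[...,0]-.53)<.15)&(abs(w[...,1]-.03)<.13)&(w[...,2]>.015)
    P=cv2.erode(m.astype(np.uint8),np.ones((3,3)))>0
    P=w[P]; c=np.median(P,0); P=P[np.linalg.norm(P-c,axis=1)<.1]; c=P.mean(0); n=np.linalg.svd(P-c,full_matrices=False)[2][2]; n*=np.sign(n[2])
    q=P-H; print(cam,len(P),"c",c.round(4),"n",n.round(3),"tilt",np.degrees(np.arccos(n[2])).round(1),"hx",(q@e).min().round(4),(q@e).max().round(4),"y",(q@l).min().round(4),(q@l).max().round(4),"z",P[:,2].min().round(4),P[:,2].max().round(4))
    return a
E
python3 - <<'E'
from h import *
plate("top");plate("scene"); s=ctrl.get_state(); q=s["position"]-H; print(q@e,q@l,q[2],s["ft_force"])
E
```

```text
top 542 c [0.5197 0.0484 0.0815] n [0.527 0.049 0.849] tilt 31.9 hx -0.0665 0.0445 y -0.0091 0.042 z 0.0382 0.1152
scene 872 c [0.5061 0.0296 0.0933] n [0.553 0.035 0.832] tilt 33.7 hx -0.0623 -0.0045 y -0.0399 0.0446 z 0.0691 0.1127
0.042884133173194026 -0.0012007281299350294 -0.018140012908106476 [ 0.33376541 -0.00110226  0.10010212]
```

Request:
move_arm(
  increments="-1 0 -2.5 0 0 0 255;-1 0 -2.5 0 0 0 255;-1.5 0 -2.5 0 0 0 255;-1.5 0 -2.5 0 0 0 255;-2 0 -2.5 0 0 0 255;-2 0 -2 0 0 0 255;0 0 0 0 0 0 255;0 0 0 0 0 0 255",
)

```text
time: 5.05
position: [0.5756, 0.0312, 0.0319]
tool_rot: [3.105, 0.114, -0.398]
ft_force: [0.4, -0.5, 0.3]
grip_width: 0.002
grip_force: 0.2
```

```bash
python3 - <<'E'
from h import *
plate("top");plate("scene"); s=ctrl.get_state(); q=s["position"]-H; print(q@e,q@l,q[2],s["ft_force"])
E
```

```text
top 198 c [0.5301 0.0513 0.0901] n [0.865 0.065 0.497] tilt 60.2 hx -0.036 0.023 y -0.0001 0.0418 z 0.0278 0.1376
scene 620 c [0.5204 0.0341 0.1118] n [0.869 0.061 0.492] tilt 60.6 hx -0.0346 -0.0028 y -0.0397 0.0429 z 0.0795 0.1352
0.033631018463392205 -0.0006184786324658605 -0.03214877101486491 [-0.04215     0.31632739 -0.18786558]
```

Tilt is about 60°, at the stop. A small extra press, then retreat upward.

Request:
move_arm(
  increments="0 0 -1 0 0 0 255;0 0 0 0 0 0 255;6 0 20 0 0 0 255;8 0.5 30 0 0 0 255;8 0.5 38 0 0 0 200;4 0 40 0 0 0 150;0 0 40 0 0 0 120;0 0 40 0 0 0 120",
)

```text
time: 5.82
position: [0.6015, 0.0325, 0.2407]
tool_rot: [3.106, 0.114, -0.398]
ft_force: [0.7, 0.2, -0.2]
grip_width: 0.223
grip_force: 0.0
```

```bash
python3 - <<'E'
from h import *
plate("top");plate("scene")
t=np.radians(60); d=np.cos(t)*e-np.sin(t)*Z; n=np.sin(t)*e+np.cos(t)*Z
go(H-.140*d+.0025*n,frame(n,d),16)
E
```

```text
top 83 c [0.5274 0.061  0.0937] n [0.867 0.064 0.495] tilt 60.4 hx -0.0359 0.022 y 0.0217 0.0411 z 0.032 0.1369
scene 1541 c [0.5395 0.0328 0.0789] n [0.866 0.062 0.497] tilt 60.2 hx -0.0348 0.0317 y -0.0389 0.045 z 0.0187 0.1358
total [-130.4   -9.2  -60. ] [-10.4 -35.2  90.9] per row [-8.15 -0.57 -3.75] [-0.65 -2.2   5.68]
```

Request:
move_arm(
  increments="-10 -0.6 0 -0.65 -2.2 5.7 120;-10 -0.6 0 -0.65 -2.2 5.7 120;-10 -0.6 0 -0.65 -2.2 5.7 120;-10 -0.6 0 -0.65 -2.2 5.7 120;-10 -0.6 0 -0.65 -2.2 5.7 120;-10 -0.6 0 -0.65 -2.2 5.7 120;-10 -0.6 0 -0.65 -2.2 5.7 120;-10 -0.6 0 -0.65 -2.2 5.7 120",
)

```text
time: 6.58
position: [0.521, 0.0281, 0.2382]
tool_rot: [2.671, 1.216, 0.097]
ft_force: [-0.8, 0.8, 1.0]
grip_width: 0.53
grip_force: 0.0
```

Request:
move_arm(
  increments="-10 -0.6 0 -0.65 -2.2 5.7 120;-10 -0.6 0 -0.65 -2.2 5.7 120;-10 -0.6 0 -0.65 -2.2 5.7 120;-10 -0.6 -10 -0.65 -2.2 5.7 120;-10 -0.6 -10 -0.65 -2.2 5.7 120;0 -0.6 -10 -0.65 -2.2 5.7 120;0 -0.6 -10 -0.65 -2.2 5.7 120;0 -0.6 -10 -0.65 -2.2 5.7 120",
)

```text
time: 7.25
position: [0.5059, 0.0271, 0.2016]
tool_rot: [2.041, 1.875, 0.43]
ft_force: [-0.1, 0.7, -0.1]
grip_width: 0.531
grip_force: 0.0
```

```bash
python3 - <<'E'
from h import *
t=np.radians(60); d=np.cos(t)*e-np.sin(t)*Z; n=np.sin(t)*e+np.cos(t)*Z
go(H-.140*d+.003*n,frame(n,d),8);go(H-.047*d+.003*n,frame(n,d),16)
s=ctrl.get_state();print(s["joint_positions"],s["grip_width"])
a=plate("scene"); save(a,"s2.png",(180,100,400,280),3)
E
```

```text
total [-31.1  -2.6 -14.9] [ 0.2 -3.9  9.1] per row [-3.89 -0.33 -1.86] [ 0.03 -0.49  1.14]
total [ 15.3   0.8 -95.4] [ 0.2 -3.9  9.1] per row [ 0.95  0.05 -5.96] [ 0.01 -0.24  0.57]
[-0.01906248 -0.30102125 -0.150017    2.19454496  0.09983294  0.80620329
 -0.31020729] 0.5308642559104644
scene 1480 c [0.5392 0.033  0.0792] n [0.866 0.06  0.496] tilt 60.3 hx -0.0345 0.0308 y -0.0387 0.0461 z 0.0198 0.1342
```

View pics/s2.png

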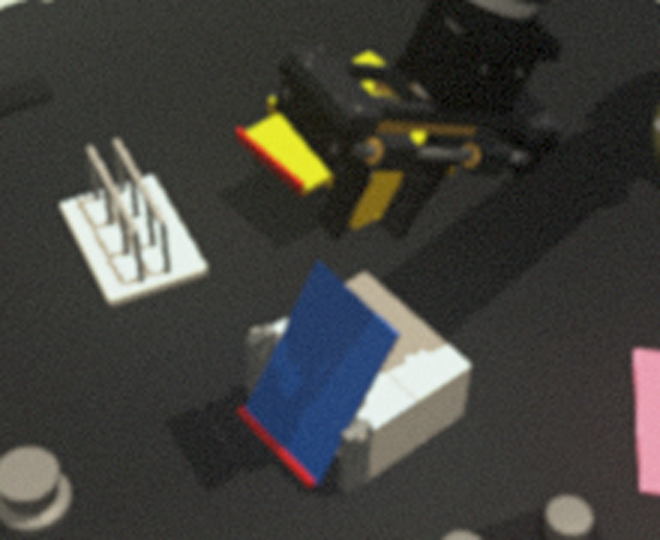

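The plate stands tipped on the lip, and the open gripper is behind and above it. Joint 2 is at its limit with this 30° lean at height. I'll reduce the lean to 15°, descend straddling the plate, and restore the 30° lean at the bottom, where it is reachable.

```bash
python3 - <<'E'
from h import *
t=np.radians(75); d=np.cos(t)*e-np.sin(t)*Z; n=np.sin(t)*e+np.cos(t)*Z
go(H-.034*e+Z*.122+.001*l,frame(n,d),8)
E
```

```text
total [  4.2   2.9 -11.6] [ 0.4 10.9  8.9] per row [ 0.53  0.37 -1.45] [0.06 1.36 1.11]
```

Request:
move_arm(
  increments="0.5 0.4 0 0.05 3 1.1 50;0.5 0.4 0 0.05 3 1.1 50;0.5 0.4 0 0.05 3 1.1 50;0.5 0.4 -2 0.05 2 1.1 50;0.5 0.4 -2 0.05 0 1.1 50;0.5 0.4 -2 0.05 0 1.1 50;0.5 0.4 -2 0.05 0 1.1 50;0.5 0.4 -2 0.05 0 1.1 50",
)

```text
time: 7.97
position: [0.5096, 0.0271, 0.1923]
tool_rot: [2.019, 2.141, 0.273]
ft_force: [-0.4, 1.1, 0.0]
grip_width: 0.8
grip_force: 0.0
```

```bash
python3 - <<'E'
from h import *
t=np.radians(75); d=np.cos(t)*e-np.sin(t)*Z; n=np.sin(t)*e+np.cos(t)*Z
t=np.radians(60); d2=np.cos(t)*e-np.sin(t)*Z; n2=np.sin(t)*e+np.cos(t)*Z
go(H-.030*e+Z*.08+.001*l,frame(n,d),8);go(H-.047*d2+.003*n2+.001*l,frame(n,d),8)
print(ctrl.get_state()["joint_positions"],ctrl.get_state()["grip_width"])
E
```

```text
total [  2.4   1.1 -48.3] [0.5 0.  0.9] per row [ 0.3   0.14 -6.04] [0.06 0.   0.11]
total [ 11.5   1.8 -86.1] [0.5 0.  0.9] per row [  1.43   0.22 -10.76] [0.06 0.   0.11]
[-0.02971143 -0.152028   -0.08545805  2.04682717  0.01277043  0.98569121
 -0.06284579] 0.8002611384101898
```

Model prediction holds (joint 2 at -0.15). Descend straddling, then lean to 30° at the bottom.

Request:
move_arm(
  increments="0 0 -10 0 0 0.2 50;0 0.2 -12 0 0 0.2 50;1 0.2 -13 0 0 0.2 50;1 0.2 -13 0 0 0.2 50;2 0.2 -10 0.1 0 0 50;2 0.2 -10 0.1 0 0 50;2 0.4 -10 0.1 0 0 50;3 0.4 -8 0.1 0 0 50",
)

```text
time: 8.63
position: [0.5209, 0.0291, 0.1054]
tool_rot: [2.007, 2.159, 0.284]
ft_force: [-0.1, -0.3, -0.4]
grip_width: 0.806
grip_force: 0.0
```

```bash
python3 - <<'E'
from h import *
t=np.radians(60); d2=np.cos(t)*e-np.sin(t)*Z; n2=np.sin(t)*e+np.cos(t)*Z
go(H-.047*d2+.003*n2+.001*l,frame(n2,d2),8)
print(ctrl.get_state()["joint_positions"],ctrl.get_state()["ft_force"])
plate("scene")
E
```

```text
total [ 0.2 -0.2  0.8] [  1.2 -14.9   0. ] per row [ 0.03 -0.03  0.1 ] [ 0.15 -1.86  0.  ]
[-0.03217146 -0.03983853 -0.08194151  2.13181851  0.01303579  0.78696641
 -0.04942735] [-0.08856375 -0.28635299 -0.42019138]
scene 1233 c [0.5423 0.0407 0.073 ] n [0.865 0.062 0.498] tilt 60.1 hx -0.0564 0.0313 y -0.0379 0.0459 z 0.02 0.1379
```

Request:
move_arm(
  increments="0 0 0.5 0.15 -2.5 0 50;0 0 0.5 0.15 -2.5 0 50;0 0 0 0.15 -2.5 0 50;0 0 0 0.15 -2.5 0 50;0 0 0 0.15 -2.5 0 50;0 0 0 0.15 -2.4 0 50;0 0 0 0 0 0 120;0 0 0 0 0 0 160",
  grip_force=15,
)

```text
time: 9.35
position: [0.5208, 0.0291, 0.1076]
tool_rot: [1.859, 2.002, 0.531]
ft_force: [0.2, 0.5, 1.0]
grip_width: 0.724
grip_force: 0.0
```

Request:
move_arm(
  increments="0 0 0 0 0 0 200;0 0 0 0 0 0 220;0 0 0 0 0 0 240;0 0 0 0 0 0 255;0 0 0 0 0 0 255;0 0 0 0 0 0 255;0 0 0 0 0 0 255;0 0 0 0 0 0 255",
)

```text
time: 10.02
position: [0.521, 0.0291, 0.1075]
tool_rot: [1.859, 2.002, 0.532]
ft_force: [0.2, -0.1, -0.2]
grip_width: 0.125
grip_force: 0.0
```

```bash
python3 - <<'E'
from h import *
t=np.radians(60); d2=np.cos(t)*e-np.sin(t)*Z; n2=np.sin(t)*e+np.cos(t)*Z
go(H-.047*d2+.003*n2+.001*l,frame(n2,d2),8)
s=ctrl.get_state();print(s["joint_positions"],s["ft_force"],s["grip_width"]*87,s["grip_force"])
a=plate("scene");save(a,"s3.png",(180,100,400,280),3)
E
```

```text
total [ 0.1 -0.3 -1.3] [0.3 0.1 0. ] per row [ 0.01 -0.03 -0.16] [0.04 0.01 0.  ]
[-0.0272336  -0.19608289 -0.09519697  2.34761687  0.02800413  0.46613646
 -0.07321143] [ 0.18581261 -0.05987941 -0.23262947] 10.89083726979608 0.0
scene 1320 c [0.5428 0.0351 0.0728] n [0.866 0.061 0.496] tilt 60.3 hx -0.0349 0.0315 y -0.0385 0.0459 z 0.0212 0.1358
```

View pics/s3.png

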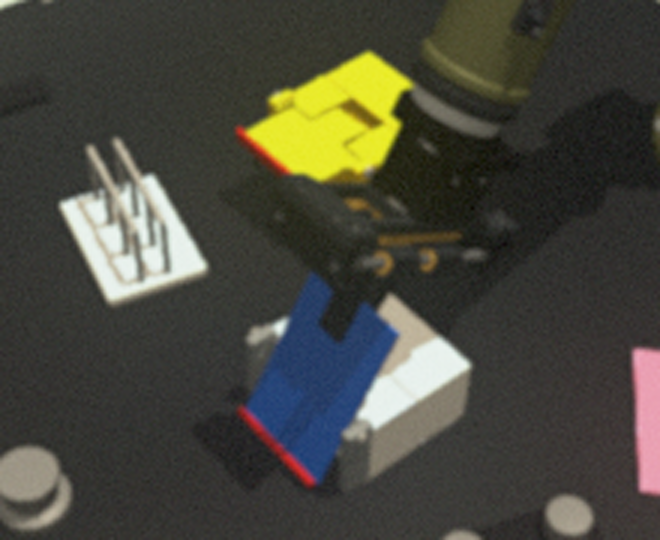

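Centred on the plate, and still closing. Finish the grip first, then lift.

Request:
move_arm(
  increments="0 0 0 0 0 0 255;0 0 0 0 0 0 255;0 0 0 0 0 0 255;0 0 0 0 0 0 255;0 0 0 0 0 0 255;0 0 0 0 0 0 255;0 0 0 0 0 0 255;0 0 0 0 0 0 255",
  grip_force=25,
)

```text
time: 10.73
position: [0.5209, 0.0291, 0.1075]
tool_rot: [1.859, 2.002, 0.532]
ft_force: [-0.6, -0.0, 2.1]
grip_width: 0.046
grip_force: 25.0
```

Request:
move_arm(
  increments="0 0 2 0 0 0 255;0 0 4 0 0 0 255;0 0 6 0 0 0 255;1 0 8 0 0 0 255;4 0 8 0 0 0 255;6 0 10 0 0 0 255;6 0 10 0 0 0 255;6 0 10 0 0 0 255",
)

```text
time: 11.4
position: [0.5452, 0.0292, 0.1673]
tool_rot: [1.858, 2.001, 0.533]
ft_force: [0.1, 0.4, -1.5]
grip_width: 0.044
grip_force: 25.0
```

```bash
python3 - <<'E'
from h import *
s=ctrl.get_state();print(s["joint_positions"],s["ft_force"],s["grip_width"]*87,s["grip_force"])
plate("scene")
S=np.array([.5555,-.2305,.012]); y=[np.cos(-.155),np.sin(-.155),0]
go(S+Z*.21,frame(y,-Z),24)
E
```

```text
[-0.02989098 -0.22054614 -0.08213444  2.2336495   0.01387056  0.6028226
 -0.05018972] [ 0.07598947  0.3956869  -1.50162837] 3.8355282267463737 24.99998487532139
scene 1591 c [0.5667 0.0342 0.1336] n [0.863 0.063 0.501] tilt 59.9 hx -0.0117 0.057 y -0.0431 0.0444 z 0.0754 0.1968
total [   7.8 -259.9   51.7] [  1.5  30.4 -12.8] per row [  0.32 -10.83   2.15] [ 0.06  1.27 -0.53]
```

Plate is held and clear. Raise and rotate it upright, then move across to the stand.

Request:
move_arm(
  increments="5 0 10 0 0 0 255;5 0 10 0 2 0 255;5 0 10 0.2 4 -1 255;5 -2 10 0.2 4 -1 255;3 -4 10 0.2 5 -1 255;0 -6 10 0.2 5 -1 255;0 -10 5 0.2 5 -1 255;-3 -12 0 0.2 5 -1 255",
)

```text
time: 12.12
position: [0.5657, -0.0042, 0.233]
tool_rot: [-2.252, -2.166, -0.031]
ft_force: [0.3, -0.1, -0.8]
grip_width: 0.044
grip_force: 25.0
```

Request:
move_arm(
  increments="-2 -18 0 0 0 -0.8 255;-2 -20 0 0 0 -0.8 255;-2 -22 0 0 0 -0.8 255;-2 -22 0 0 0 -0.8 255;-2 -22 0 0 0 -0.8 255;-2 -22 0 0 0 -0.8 255;0 -20 0 0 0 -0.8 255;0 -18 0 0 0 -0.8 255",
)

```text
time: 12.78
position: [0.5508, -0.1717, 0.231]
tool_rot: [-2.376, -2.034, -0.032]
ft_force: [0.6, 0.5, -0.8]
grip_width: 0.045
grip_force: 25.0
```

```bash
python3 - <<'E'
from h import *
s=ctrl.get_state();print(s["joint_positions"],s["ft_force"],s["grip_width"]*87,s["grip_force"])
S=np.array([.5555,-.2305,.012]); y=[np.cos(-.155),np.sin(-.155),0]
go(S+Z*.16,frame(y,-Z),8)
E
```

```text
[ 0.17514774  0.16100065  0.10916503  1.63054278 -0.04361126  1.35164476
  0.13754922] [ 0.61916439  0.45453184 -0.79698384] 3.95504607977536 25.000242926180363
total [  4.7 -58.8 -59. ] [-1.4  0.4 -0. ] per row [ 0.59 -7.35 -7.37] [-0.17  0.05 -0.  ]
```

Request:
move_arm(
  increments="1 -8 0 -0.3 0 0 255;1 -8 0 -0.3 0 0 255;1 -10 0 -0.3 0 0 255;1 -10 0 -0.3 0 0 255;1 -10 0 -0.2 0.2 0 255;0 -8 0 0 0.2 0 255;0 -5 0 0 0 0 255;0 0 0 0 0 0 255",
)

```text
time: 13.45
position: [0.5568, -0.2294, 0.2303]
tool_rot: [-2.384, -2.044, 0.003]
ft_force: [-0.2, -0.1, -0.4]
grip_width: 0.042
grip_force: 25.0
```

```bash
cat > m.py <<'E'
from h import *
S=np.array([.5555,-.2305,0]); ax=np.array([np.cos(-.155),np.sin(-.155),0]); ay=np.array([-ax[1],ax[0],0])
s=ctrl.get_state(); print("tcp",s["position"],(s["position"]-S)@ax,(s["position"]-S)@ay,s["ft_force"],s["grip_force"])
for cam in("top","scene"):
    a=ctrl.get_image(cam); w=cloud(a); h,sa,v=cv2.split(cv2.cvtColor(a["frame"],cv2.COLOR_RGB2HSV))
    loc=np.stack([(w-S)@ax,(w-S)@ay,w[...,2]],-1)
    near=(abs(loc[...,0])<.06)&(abs(loc[...,1])<.09)
    B=loc[near&(h>100)&(h<125)&(sa>110)&(loc[...,2]>.02)]
    if len(B)>20:
        print(cam,"blue",len(B),np.percentile(B,[1,50,99],axis=0).round(4).tolist()); c=B.mean(0); print("  normal",np.linalg.svd(B-c,full_matrices=False)[2][2].round(3))
    W=loc[near&(sa<90)&(loc[...,2]>.064)&(loc[...,2]<.078)]
    if len(W)>8:
        for sgn in(-1,1):
            K=W[np.sign(W[:,0])==sgn]
            if len(K)>4: print(cam,"row",sgn,len(K),np.median(K,0).round(4),"y",np.percentile(K[:,1],[2,98]).round(4),"slope",np.polyfit(K[:,1],K[:,0],1).round(4))
save(a,"st_%s.png"%round(s["time"]*100),(170,100,330,220),4)
E
python3 m.py; ls pics
```

```text
tcp [ 0.55682032 -0.22944468  0.23034927] 0.001141568441488018 0.0012464993081630178 [-0.24986089 -0.07867087 -0.38847427] 24.999583619646728
top blue 96 [[-0.0129, 0.0304, 0.1319], [-0.0015, 0.0383, 0.2033], [0.002, 0.0447, 0.3094]]
  normal [-0.996  0.091 -0.01 ]
top row -1 26 [-0.0127  0.0439  0.072 ] y [0.031  0.0566] slope [-0.0096 -0.0124]
top row 1 20 [0.0101 0.046  0.0722] y [0.0272 0.0552] slope [0.071  0.0073]
scene blue 452 [[-0.0062, -0.0302, 0.1347], [0.0029, 0.0229, 0.1976], [0.0386, 0.0502, 0.4268]]
  normal [-0.996 -0.065  0.065]
scene row -1 74 [-0.0106  0.0111  0.0712] y [-0.0522  0.0594] slope [-0.0044 -0.0105]
scene row 1 80 [0.013  0.0072 0.0716] y [-0.0525  0.0585] slope [0.0037 0.0129]
c1.png
c2.png
s2.png
s3.png
scene.png
st_1345.png
top.png
w1.png
```

Wires bracket the plate (±12 mm, plate about +1 to 2 mm). Lower it.

Request:
move_arm(
  increments="-1 0 -10 0 0 0 255;0 0 -14 0 0 0 255;0 0 -14 0 0 0 255;0 0 -14 0 0 0 255;0 0 -14 0 0 0 255;0 0 -14 0 0 0 255;0 0 -14 0 0 0 255;0 0 -8 0 0 0 255",
)

```text
time: 14.22
position: [0.5549, -0.2266, 0.1261]
tool_rot: [-2.379, -2.045, 0.004]
ft_force: [0.3, 0.5, -0.7]
grip_width: 0.046
grip_force: 25.0
```

```bash
python3 m.py
```

```text
tcp [ 0.55488221 -0.22662223  0.12611835] -0.0012090316738828657 0.003735908124805967 [ 0.29235049  0.47740441 -0.74513106] 24.999862010590732
top blue 45 [[-0.0081, 0.0351, 0.0526], [-0.0042, 0.0408, 0.1044], [-0.0023, 0.0457, 0.1573]]
  normal [-0.998 -0.056  0.012]
top row -1 20 [-0.0127  0.0475  0.0718] y [0.0377 0.0555] slope [-0.0526 -0.0096]
top row 1 8 [0.0107 0.0502 0.0735] y [0.0456 0.0552] slope [0.189  0.0015]
scene blue 260 [[-0.0094, -0.0269, 0.0444], [-0.0002, 0.0261, 0.1007], [0.0012, 0.0506, 0.1585]]
  normal [ 1.    -0.003  0.014]
scene row -1 30 [-0.011   0.0431  0.0704] y [-0.0348  0.0588] slope [-0.0973 -0.0067]
scene row 1 83 [0.0131 0.0054 0.0712] y [-0.0531  0.0583] slope [0.0103 0.0127]
```

```bash
ls -t pics | head -1
```

```text
st_1422.png
```

Request:
move_arm(
  increments="1 0 -3 0 0 0 255;0 -2 -3 0 0 0 255;0 0 -2 0 0 0 255;0 0 -2 0 0 0 255;0 0 -2 0 0 0 255;0 0 -1 0 0 0 255;0 0 -1 0 0 0 255;0 0 -1 0 0 0 255",
)

```text
time: 14.98
position: [0.5608, -0.2305, 0.1203]
tool_rot: [2.378, 2.043, 0.007]
ft_force: [-2.3, 3.1, 26.0]
grip_width: 0.045
grip_force: 25.4
```

Request:
move_arm(
  increments="0 0 -1 0 0 0 255;0 0 -0.5 0 0 0 255;0 0 -0.5 0 0 0 255;0 0 -0.5 0 0 0 255;0 0 -0.5 0 0 0 255;0 0 0 0 0 0 255;0 0 0 0 0 0 255;0 0 0 0 0 0 255",
)

```text
time: 15.65
position: [0.5629, -0.2309, 0.1201]
tool_rot: [2.375, 2.041, 0.012]
ft_force: [-3.6, 3.9, 31.0]
grip_width: 0.056
grip_force: 25.7
```

```bash
python3 m.py
```

```text
tcp [ 0.56289579 -0.23090378  0.12010132] 0.0073694663577698995 0.0007428195942114807 [-3.56803604  3.88751097 30.98336505] 25.66591933758673
top blue 63 [[-0.0051, 0.0324, 0.031], [0.0024, 0.0382, 0.1049], [0.0083, 0.044, 0.2004]]
  normal [-0.965  0.262  0.019]
top row -1 20 [-0.0121  0.0455  0.0721] y [0.0359 0.0555] slope [-0.03   -0.0107]
top row 1 14 [0.0105 0.0503 0.072 ] y [0.0434 0.0568] slope [ 0.2663 -0.0034]
scene blue 141 [[-0.0013, -0.0151, 0.079], [0.0081, 0.0281, 0.1222], [0.0104, 0.0484, 0.1529]]
  normal [-0.998  0.004  0.063]
scene row -1 52 [-0.0108  0.0293  0.0711] y [-0.006   0.0588] slope [ 0.0079 -0.0113]
scene row 1 114 [0.0118 0.0082 0.0712] y [-0.0502  0.0587] slope [-0.0035  0.011 ]
```

The plate's top is at 0.153 m, so it already stands on the floor and I am pushing with 31 N. Ease the push off.

Request:
move_arm(
  increments="0 0 2 0 0 0 255;0 0 2 0 0 0 255;0 0 2 0 0 0 255;0 0 2 0 0 0 255;0 0 1 0 0 0 255;0 0 0 0 0 0 255;0 0 0 0 0 0 255;0 0 0 0 0 0 255",
  grip_force=15,
)

```text
time: 16.42
position: [0.5576, -0.23, 0.1202]
tool_rot: [-2.383, -2.046, 0.0]
ft_force: [0.4, 0.5, 5.8]
grip_width: 0.047
grip_force: 15.0
```

```bash
python3 m.py; mv pics/st_1[56]*.png pics/ 2>/dev/null; cp pics/$(ls -t pics|head -1) pics/stx.png
```

```text
tcp [ 0.55762356 -0.22998841  0.12023751] 0.0020191239038607114 0.0008332915958163121 [0.40059516 0.48146279 5.76247859] 15.000312216288876
top blue 46 [[-0.0019, 0.0321, 0.037], [-0.0007, 0.0377, 0.0988], [0.0005, 0.0423, 0.1534]]
  normal [-1.    -0.002  0.002]
top row -1 21 [-0.0127  0.045   0.0719] y [0.0353 0.0557] slope [-0.0565 -0.0097]
top row 1 12 [0.0112 0.0492 0.072 ] y [0.0433 0.0554] slope [0.0738 0.0075]
scene blue 197 [[-0.0057, -0.0237, 0.0707], [0.0038, 0.0248, 0.1118], [0.0055, 0.0475, 0.1541]]
  normal [ 0.999 -0.012  0.034]
scene row -1 42 [-0.0107  0.0371  0.0712] y [0.005  0.0601] slope [ 0.03   -0.0121]
scene row 1 93 [0.0124 0.0017 0.0711] y [-0.0537  0.0592] slope [0.013  0.0116]
```

View pics/stx.png

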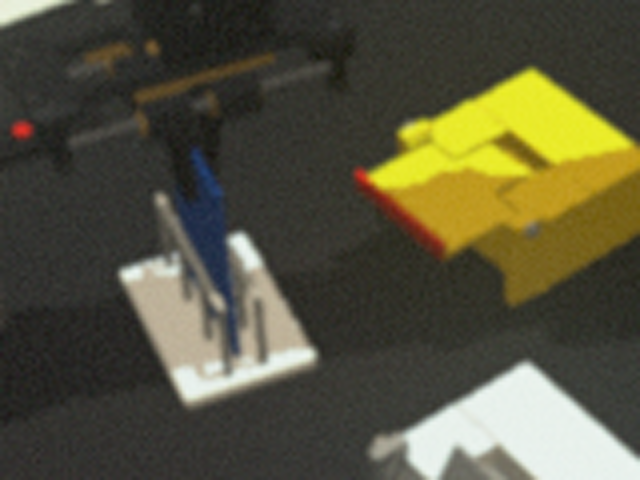

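The plate stands upright in the bay between the two wire rows (210,260), bottom on the base, with 5.8 N of support. Release, then withdraw straight up.

Request:
move_arm(
  increments="0 0 0 0 0 0 230;0 0 0 0 0 0 210;0 0 0 0 0 0 170;0 0 0 0 0 0 120;0 0 0 0 0 0 60;0 0 0 0 0 0 0;0 0 0 0 0 0 0;0 0 0 0 0 0 0",
)

```text
time: 17.18
position: [0.557, -0.2298, 0.1195]
tool_rot: [-2.382, -2.046, 0.002]
ft_force: [0.8, 0.1, 0.1]
grip_width: 0.545
grip_force: 0.0
```

Request:
move_arm(
  increments="0 0 0 0 0 0 0;0 0 0 0 0 0 0;0 0 4 0 0 0 0;0 0 8 0 0 0 0;0 0 15 0 0 0 0;0 0 25 0 0 0 0;0 0 35 0 0 0 0;0 0 35 0 0 0 0",
)

```text
time: 17.85
position: [0.5565, -0.2296, 0.243]
tool_rot: [-2.381, -2.045, 0.002]
ft_force: [1.3, -0.8, 0.2]
grip_width: 0.993
grip_force: 0.0
```

```bash
python3 m.py; cp pics/$(ls -t pics|head -1) pics/sty.png
```

```text
tcp [ 0.55645794 -0.22963773  0.24303576] 0.0008133387442212281 0.0009998223282538996 [ 1.31678571 -0.83405373  0.18356632] 0.0
top blue 75 [[-0.0019, 0.0256, 0.0356], [-0.0009, 0.0347, 0.0973], [0.0009, 0.0423, 0.1513]]
  normal [-1.    -0.001  0.001]
top row -1 28 [-0.0122  0.0435  0.0723] y [0.0292 0.0554] slope [ 0.019  -0.0129]
top row 1 15 [0.0106 0.0505 0.0713] y [0.0428 0.0568] slope [0.1119 0.0047]
scene blue 314 [[-0.022, -0.0373, 0.0682], [0.0035, 0.0097, 0.1221], [0.0403, 0.0486, 0.4508]]
  normal [-0.998  0.002  0.059]
scene row -1 40 [-0.011   0.0372  0.0712] y [0.0098 0.0604] slope [ 0.0216 -0.0118]
scene row 1 87 [0.0129 0.0025 0.0709] y [-0.052   0.0587] slope [0.0101 0.0124]
```

View pics/sty.png

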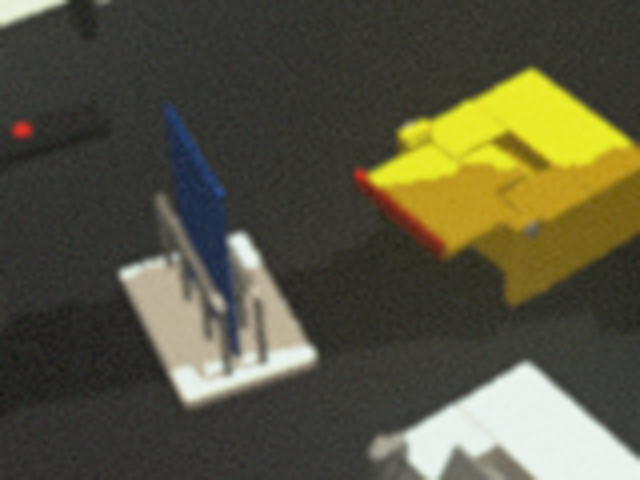

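The plate stands free and upright in the middle of the bay, and the gripper is clear above it. I hand in the job.

```bash
python3 -c "
from bench import ctrl
print(ctrl.close_job())"
```

```text
the job is handed in; nothing more can be done
None
```

The blue plate was tipped up to about 60°, lifted off the rest, set down on the stand's floor between the wires and released. It was standing upright there when I handed the job in at about 18 s of the 69 s allowed. The judge returned no verdict, and joint 2 briefly read -0.301 rad against its -0.30 limit during the approach.

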